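Put up the three-tier sweets stand

ROBOT

A 6-joint arm with a two-finger parallel gripper is mounted at the origin on the work surface. World frame = base frame: x ahead of the robot, y to its left, z up, the work surface at z = 0. Lengths are in m, angles in rad, forces in N, time in s.
With the tool pointing down it reaches from about 0.35 to 0.975 m from the base axis. Payload 4.9 kg.
Tool frame: the origin (TCP) lies on the centre line of the jaws, within the pads' length; the fingertips stand manip.tcp_to_tips ahead of it and the grasp point (between the pads) is the TCP (manip.tcp_to_tips is the distance from the TCP to the fingertips, in m); y points along the fingers, z is the direction in which the jaws open and shut, and the axes are right-handed (so a half turn about y gives the same grasp; the last joint's range is limited). The gripper opens to 85 mm and grips with 20 to 120 N. Pads are 22 mm wide; open, the fingers measure 114 mm over their backs; the gripper's body (76 mm by 85 mm) begins 54 mm behind the grasp point. The pads swing forward as they close: fully open they stand 13 mm farther back than shut.
Start: joints at [-1.467, 0.053, 1.613, -0, 1.476, -0.119], TCP at [0.138, -0.61, 0.25] pointing down, gripper open.
Joint ranges: [-3.01, 3.01], [-1.01, 2.22], [0.06, 2.58], [-1.02, 4.17], [0.09, 2.62], [-3.14, 3.14]. Speed limits (rad/s): [2.57, 2.57, 3.14, 3.14, 3.14, 3.14].

INTERFACE

Orientations are given as a unit quaternion [w, x, y, z].
In Python, from plant import manip gives the robot as it stands.
- The arm moves only by the tool apply_moves, never from a script. Its argument "moves" is a list of rows, each a list of 7 numbers: the gripper's target within -1 to 1 (shut at 1, half-way at 0, fully open at -1), then the shift along the tool's x, y, z in mm, then the turn, a rotation vector about the tool's x, y, z in degrees. A call has 1 to 20 rows; each row shifts and turns the commanded pose from where the row before left it, along the tool's axes as they then stand; what a row does not reach is not made up. A row lasts 1/10 s, in which the tool goes at most 50 mm and 8.59 degrees, less where a joint would pass 70% of its speed; a pose out of reach is approached as far as the arm can. A call with a gripper value outside its range is refused whole. The fingers move at their own pace and stop on an object; the grip force is fixed at half the most. Time passes only in rows, so rows that do not move let the fingers close. It gives the time, the measured TCP pose, the force and the opening at its end, in the units of the state.
- manip.state(): the state, without advancing time (a new reading comes with each control period).
- manip.grab_frame(name): name is "side" or "top"; returns the picture (400x640x3 uint8, blue, green, red); there is no depth.
- manip.calibration(name): a dict with "mtx" (3x3 intrinsics, pixels), "distortion" ([k1, k2, p1, p2, k3] as OpenCV has them; the pictures are not rectified), "T" (4x4, takes a point from camera to world coordinates). Camera axes: x right, y down, z forward; pixel columns grow to the right and rows downward; lengths in m; the calibration is good to about 2 mm. A picture is of the moment at which its call begins. calibration takes no time and is no camera call.
- manip.job_done(): hands the job in, once; it reports no verdict.
The state is a dict: "time": time; "joint_pos": joint angles; "joint_vel": joint speeds; "joint_efforts": joint torques, N m; "tool_pos": TCP position; "tool_rot": TCP orientation; "contact_force": force on the tool from outside, world axes, zero at the start; "ft_torque": the same for the moment, N m; "gripper_width": opening from 0.0 (shut) to 1.0 (fully open).
Only numpy, scipy, OpenCV 4.12 (cv2) and the standard library are available. Lean on these libraries where they do the work, as an engineer would, in place of code of your own. Each camera call takes 0.05 s, during which the arm holds its last target. There are 200 camera calls.

TASK

Put up the sweets stand on the shop counter: set the large blue tray on the white foot, the medium yellow tray on top of it and the small red tray on top of that, in this order, all level and centred on the foot. Then draw the green-knobbed rod straight up out of its grey sleeve and lower it, kept upright, through the three hubs into the foot until its knob rests on the top hub. Leave the mint tins and the sweets jar where they are.

Things in the scene. Friction and masses are not known exactly. Their poses are not given: they have to be found in the camera images.
- tray_large: Large round blue plastic tray, 160 mm across, lying level. A flat disc 5 mm thick with a rim 11 mm high (3 mm wide) and in its middle a round hub, 36 mm outside diameter, rising to 38 mm above the underside; a 24 mm hole runs through hub and disc. Take it by the hub. Origin: centre of the underside; z up. Stacked, each tray's underside rests on the flat hub top of the one below, so each adds 38 mm. About 160 g, varying.
- tray_medium: Medium round yellow plastic tray, 132 mm across, lying level. A flat disc 5 mm thick with a rim 11 mm high (3 mm wide) and in its middle a round hub, 36 mm outside diameter, rising to 38 mm above the underside; a 24 mm hole runs through hub and disc. Take it by the hub. Origin: centre of the underside; z up. Stacked, each tray's underside rests on the flat hub top of the one below, so each adds 38 mm. About 130 g, varying.
- tray_small: Small round red plastic tray, 104 mm across, lying level. A flat disc 5 mm thick with a rim 11 mm high (3 mm wide) and in its middle a round hub, 36 mm outside diameter, rising to 38 mm above the underside; a 24 mm hole runs through hub and disc. Take it by the hub. Origin: centre of the underside; z up. Stacked, each tray's underside rests on the flat hub top of the one below, so each adds 38 mm. About 100 g, varying.
- rod: Locking rod: aluminium shaft 14 mm in diameter and 130 mm long, its lowest 7 mm tapering to 6 mm, under a green cylindrical knob 36 mm in diameter and 35 mm high (130 to 165 mm from the lower tip). Origin: the lower tip; z along the rod towards the knob. It starts upright in the sleeve. About 90 g, varying. Seated in the finished stand, its knob rests on the top hub and its tip is 12 mm above the counter. Take it by the knob.
- foot: White round foot of the stand, 96 mm across (99 mm over its black rubber edge) and 28 mm high, fixed to the counter. In its top centre is a round socket 18 mm in diameter and 23 mm deep. Origin: centre of the underside; z up.
- sleeve: Grey upright tube, 32 mm outside, 90 mm high, on a dark 52 mm disc, fixed to the counter; it stores the rod. Its bore is 15.6 mm wide, a close fit on the rod; the floor of the bore is 8 mm above the underside, so the rod stands 82 mm deep in it and its knob is 138 to 173 mm above the counter. Origin: centre of the underside; z up.
- tin_a: Small round mint tin, 37 mm across and 30 mm high, silvery with a orange lid; a bystander to leave alone. Origin: centre of the underside.
- tin_b: Small round mint tin, 37 mm across and 30 mm high, silvery with a black lid; a bystander to leave alone. Origin: centre of the underside.
- tin_c: Small round mint tin, 37 mm across and 30 mm high, silvery with a white lid; a bystander to leave alone. Origin: centre of the underside.
- jar: Amber sweets jar with a black lid, 70 mm across and 75 mm high; a bystander to leave alone. Origin: centre of the underside.
Not all that is in view belongs to the job. There is more than one size of the tray_medium; the job needs the larger.

How it is judged:
By the outcome, as a careful person would: the job done as asked, in the order asked, and still so for the second after the job is handed in, with the robot touching nothing.
It also fails if it takes over 122 s, if anything falls off the work surface, if the arm or the gripper's body presses on something with over 40 N, if the wrist force passes 120 N, or if a joint passes its speed limit or range.

## Working session

There is one attempt and no reset: what is moved stays moved. The work goes in short steps, Python scripts to look and compute and a tool call to move; the robot and the scene stay as the last step left them, time stands still between calls to the robot, and variables do not carry over. Pictures are saved under pics/ and viewed, about 12 in all and at most 16, crops included, and the job is handed in when it is done.

Besides the shell and the picture viewer there is one more tool, called after "Request:" as name(argument=value, ...), one argument or row to a line, values as JSON. apply_moves: Moves the arm, as the interface text tells. Its arguments: {"type":"object","properties":{"moves":{"type":"array","items":{"type":"array","items":{"type":"number"}}}},"required":["moves"]}

```bash
ls; mkdir -p pics
python3 - <<'E'
from plant import manip
import cv2,json
for n in("top","side"):
    cv2.imwrite(f"pics/{n}0.png",manip.grab_frame(n)); c=manip.calibration(n); print(n,c)
print(manip.state(), manip.tcp_to_tips)
E
```

```text
pics
top {'mtx': array([[376.16063588,   0.        , 309.98984463],
       [  0.        , 376.16063588, 201.15912817],
       [  0.        ,   0.        ,   1.        ]]), 'distortion': array([-0.0433056,  0.       ,  0.       ,  0.       ,  0.       ]), 'T': array([[ 0.00244839, -0.99917512,  0.04053509,  0.40429237],
       [-0.99995166, -0.00206027,  0.0096137 , -0.00344994],
       [-0.00952226, -0.04055667, -0.99913186,  0.99701511],
       [ 0.        ,  0.        ,  0.        ,  1.        ]])}
side {'mtx': array([[365.33662052,   0.        , 323.5194347 ],
       [  0.        , 365.33662052, 193.98519791],
       [  0.        ,   0.        ,   1.        ]]), 'distortion': array([-0.04747193,  0.        ,  0.        ,  0.        ,  0.        ]), 'T': array([[ 0.99369752, -0.06299906,  0.09271658,  0.39387944],
       [-0.11208099, -0.54541788,  0.83063661, -0.70549792],
       [-0.00176005, -0.83579331, -0.54904139,  0.50460064],
       [ 0.        ,  0.        ,  0.        ,  1.        ]])}
{'time': 0.1, 'joint_pos': array([-1.46701466e+00,  5.33032544e-02,  1.61415351e+00,  2.48926072e-05,
        1.47605193e+00, -1.19011593e-01]), 'joint_vel': array([ 9.70811261e-04, -2.37704875e-03, -2.44983050e-03, -1.53906104e-04,
       -1.39938652e-03,  8.44002587e-05]), 'joint_efforts': array([ 1.14647355e-03, -3.94905102e+01, -3.71360850e+01, -1.37909123e-05,
        3.98686665e-03, -8.08191658e-06]), 'tool_pos': array([ 0.13804007, -0.60901206,  0.24918015]), 'tool_rot': array([ 0.07861955, -0.07859171,  0.70340111, -0.70204643]), 'contact_force': array([ 0.73399864, -0.32557042,  0.09146349]), 'ft_torque': array([-0.00069884, -0.01607568, -0.04263962]), 'gripper_width': 0.9987429063405829} 0.019
```

View pics/top0.png

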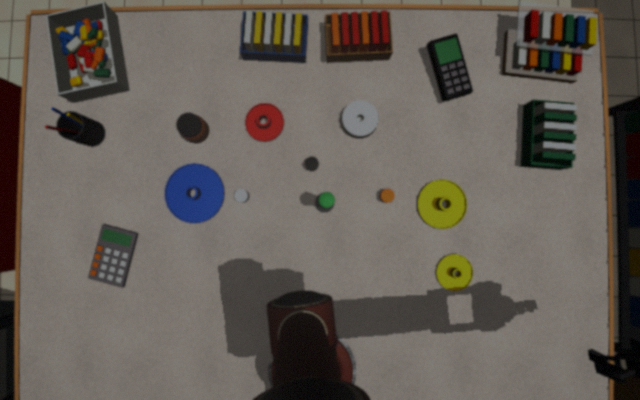

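View pics/side0.png

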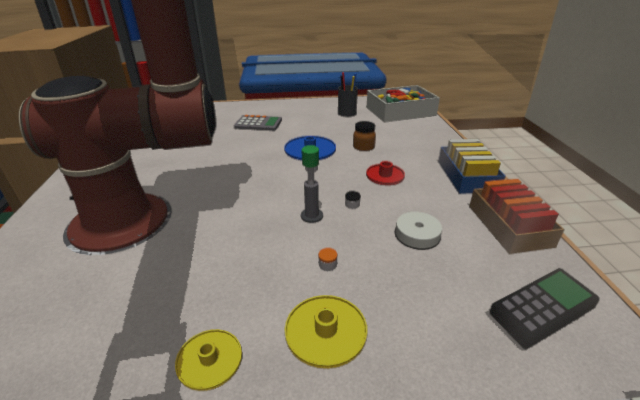

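Top view: blue tray (194,193), red (264,122), foot (360,118), green knob (326,201), large yellow (442,204), with a smaller decoy at (454,272). The side view agrees; the knob slightly overlaps the blue tray there.

```bash
cat > h.py <<'E'
import cv2, numpy as np
from plant import manip
from scipy.spatial.transform import Rotation as Ro
def plane(cam, px, z):
    c=manip.calibration(cam)
    u=cv2.undistortPoints(np.float64(px).reshape(-1,1,2),c["mtx"],c["distortion"]).reshape(-1,2)
    d=np.c_[u,np.ones(len(u))]@c["T"][:3,:3].T; o=c["T"][:3,3]
    return (o+d*((z-o[2])/d[:,2])[:,None])[:,:2]
def pix(cam,P):
    c=manip.calibration(cam); T=np.linalg.inv(c["T"])
    return cv2.projectPoints(np.float64(P).reshape(-1,1,3),cv2.Rodrigues(T[:3,:3])[0],T[:3,3],c["mtx"],c["distortion"])[0].reshape(-1,2)
HSV={"blue":((100,120,40),(130,255,255)),"red":((0,150,70),(6,255,255)),"yellow":((22,120,60),(35,255,255)),"green":((50,120,40),(85,255,255)),"white":((0,0,150),(180,40,255))}
def blobs(img,col,amin=60):
    m=cv2.inRange(cv2.cvtColor(img,cv2.COLOR_BGR2HSV),*HSV[col])
    m=cv2.morphologyEx(m,cv2.MORPH_OPEN,np.ones((2,2)))
    return [c for c in cv2.findContours(m,cv2.RETR_EXTERNAL,cv2.CHAIN_APPROX_NONE)[0] if cv2.contourArea(c)>amin]
def centre(cam,cnt,z):  # centroid and equivalent diameter (mm) on plane z
    h=cv2.convexHull(np.float32(plane(cam,cv2.convexHull(cnt),z)*1000))
    m=cv2.moments(h); return np.array([m["m10"]/m["m00"],m["m01"]/m["m00"],2*np.sqrt(m["m00"]/np.pi)]).round(1)
E
python3 - <<'E'
from h import *
for n in("top","side"):
    img=cv2.imread(f"pics/{n}0.png")
    for col,z in(("blue",.0055),("red",.0055),("yellow",.0055),("green",.1555),("white",.014)):
        for c in blobs(img,col):
            r=centre(n,c,z)
            if r[2]<140+30 and r[2]>25 and 200<r[0]<800: print(n,col,r,cv2.boundingRect(c))
    for k,(x,y) in {"foot":((360,118) if n=="top" else (418,228))}.items(): print(cv2.cvtColor(img,cv2.COLOR_BGR2HSV)[y-2:y+16:6,x-25:x+26:5].tolist()[1])
s=manip.state();R=Ro.from_quat(s["tool_rot"],scalar_first=True).as_matrix();print(R.round(3))
E
```

```text
top blue [463.3 312.  155.4] (166, 165, 59, 59)
top red [653.5 126.7  98.2] (247, 105, 37, 37)
top yellow [ 255.8 -375.6   96.2] (437, 255, 37, 37)
top yellow [ 436.1 -344.5  130.4] (418, 180, 50, 50)
top yellow [772.1 650.   27.8] (71, 77, 11, 10)
top green [357.3 455.5  26.6] (104, 231, 16, 11)
top green [439.2 -33.4  31.6] (320, 194, 15, 15)
top green [ 542.1 -563.9   33. ] (544, 153, 31, 8)
top green [ 587.9 -567.    33.2] (545, 133, 31, 8)
top green [ 633.9 -570.2   32.3] (546, 113, 30, 8)
top green [ 766.4 -540.5   25.1] (542, 53, 8, 15)
top green [ 782.9 -313.2   58.5] (435, 39, 28, 26)
[[14, 27, 123], [6, 20, 63], [98, 8, 129], [110, 6, 133], [105, 8, 133], [90, 6, 128], [98, 8, 130], [102, 10, 132], [108, 10, 133], [9, 27, 124], [17, 29, 124]]
side blue [468.1 311.3 158.3] (286, 137, 51, 24)
side red [657.3 130.7 104.5] (368, 163, 37, 22)
side yellow [ 259.1 -374.3   98. ] (176, 330, 67, 61)
side yellow [ 438.9 -341.3  133.1] (286, 296, 82, 73)
side green [443.1 -30.8  59.5] (303, 146, 17, 22)
[[14, 21, 156], [26, 24, 75], [34, 13, 159], [38, 16, 179], [35, 16, 179], [40, 17, 181], [33, 14, 176], [38, 17, 179], [35, 16, 178], [34, 12, 177], [14, 22, 171]]
[[-0.975 -0.     0.221]
 [-0.221  0.002 -0.975]
 [-0.    -1.    -0.002]]
```

```bash
cat >> h.py <<'E'
def foot(cam,img,guess=(.655,-.120)):
    hsv=cv2.cvtColor(cv2.GaussianBlur(img,(3,3),0),cv2.COLOR_BGR2HSV)
    p=pix(cam,[[*guess,.02]])[0]; m=np.uint8((hsv[...,1]<19)&(hsv[...,2]>95))*255
    g=np.zeros_like(m); cv2.circle(g,tuple(int(v) for v in p),32,255,-1)
    c=max(cv2.findContours(m&g,cv2.RETR_EXTERNAL,cv2.CHAIN_APPROX_NONE)[0],key=cv2.contourArea)
    return c
E
python3 - <<'E'
from h import *
o=[]
for n in("top","side"):
    img=cv2.imread(f"pics/{n}0.png")
    g=plane("top",[360,118],.028)[0]; c=foot(n,img,g)
    for z in(.014,.028): print(n,z,centre(n,c,z),cv2.boundingRect(c))
    # socket: dark blob near the centre
    p=pix(n,[[*g,.028]])[0].astype(int); cv2.drawContours(img,[c],-1,(0,0,255),1)
    o.append(cv2.resize(img[p[1]-40:p[1]+40,p[0]-40:p[0]+40],(390,390),interpolation=cv2.INTER_NEAREST))
cv2.imwrite("pics/foot.png",np.hstack(o))
E
```

```text
top 0.014 [ 667.5 -126.3   97.4] (342, 99, 37, 37)
top 0.028 [ 663.7 -124.6   96.1] (342, 99, 37, 37)
side 0.014 [ 668.6 -109.6  102.1] (396, 211, 47, 33)
side 0.028 [ 660.8 -126.6   99.1] (396, 211, 47, 33)
```

View pics/foot.png

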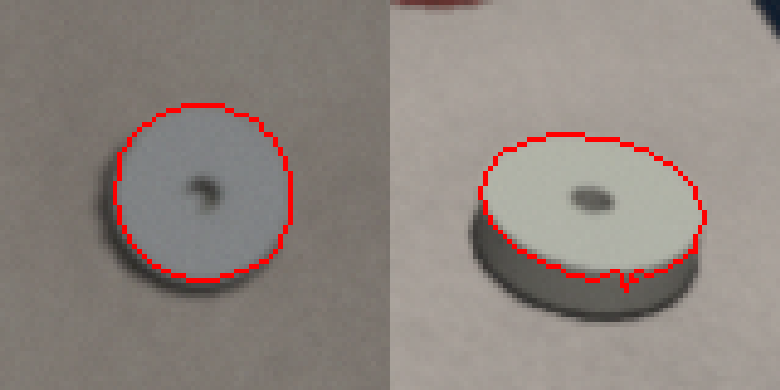

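Request:
apply_moves(
  moves=[
    [-1, 0, 0, 0, 0, 6.4, 0],
    [-1, 0, 0, 0, 0, 6.4, 0],
    [-1, -33.5, 0, -30, 0, 0, 0],
    [-1, -33.5, 0, -30, 0, 0, 0],
    [-1, -33.5, 0, -30, 0, 0, 0],
    [-1, -33.5, 0, -30, 0, 0, 0],
    [-1, -33.5, 0, -30, 0, 0, 0],
    [-1, -33.5, 0, -30, 0, 0, 0],
    [-1, -33.5, 0, -30, 0, 0, 0],
    [-1, -33.5, 0, -30, 0, 0, 0],
    [-1, -33.5, 0, -30, 0, 0, 0],
  ],
)

```text
time: 1.2
tool_pos: [0.4407, -0.3381, 0.2499]
tool_rot: [-0.0, 0.0, 0.707, -0.707]
contact_force: [1.1, -0.0, -0.3]
gripper_width: 1.0
```

```bash
cat >> h.py <<'E'
def go(X,Y,Z):  # shift to world point (mm) in tool axes (mm)
    s=manip.state(); R=Ro.from_quat(s["tool_rot"],scalar_first=True).as_matrix()
    print("t",s["time"],"tcp",(s["tool_pos"]*1000).round(1),"F",s["contact_force"].round(1),"w",round(s["gripper_width"],3),"j",s["joint_pos"].round(2))
    print("tool shift",(R.T@(np.array([X,Y,Z])-s["tool_pos"]*1000)).round(1)); print(R.round(3).tolist())
E
python3 -c "
from h import *
go(465.5,311.7,250)
print(Ro.from_matrix(Ro.from_quat(manip.state()['tool_rot'],scalar_first=True).as_matrix().T@np.array([[-1,0,0],[0,0,-1],[0,-1,0.]])).as_rotvec(degrees=True))
img=cv2.imread('pics/side0.png');c=foot('side',img,(.6637,-.1246))
c=np.array([p for p in c if p[0][1]<230 or p[0][0]<420])
e=cv2.fitEllipse(plane('side',c,.028).astype(np.float32)*1000);print(e)
"
```

```text
t 1.2 tcp [ 440.7 -338.1  249.9] F [ 1.1 -0.  -0.3] w 1.0 j [-0.79 -0.11  1.78  0.    1.48  0.78]
tool shift [-2.430e+01  1.000e-01 -6.498e+02]
[[-1.0, -0.0, -0.001], [0.001, 0.0, -1.0], [0.0, -1.0, -0.0]]
[ 0.01866554 -0.0400556   0.01853696]
((661.0151977539062, -126.54896545410156), (94.65391540527344, 101.19004821777344), 169.79412841796875)
```

Request:
apply_moves(
  moves=[
    [-1, -1.65, 0, -43.3, 0, 0, 0],
    [-1, -1.65, 0, -43.3, 0, 0, 0],
    [-1, -1.65, 0, -43.3, 0, 0, 0],
    [-1, -1.65, 0, -43.3, 0, 0, 0],
    [-1, -1.65, 0, -43.3, 0, 0, 0],
    [-1, -1.65, 0, -43.3, 0, 0, 0],
    [-1, -1.65, 0, -43.3, 0, 0, 0],
    [-1, -1.65, 0, -43.3, 0, 0, 0],
    [-1, -1.65, 0, -43.3, 0, 0, 0],
    [-1, -1.65, 0, -43.3, 0, 0, 0],
    [-1, -1.65, 0, -43.3, 0, 0, 0],
    [-1, -1.65, 0, -43.3, 0, 0, 0],
    [-1, -1.65, 0, -43.3, 0, 0, 0],
    [-1, -1.65, 0, -43.3, 0, 0, 0],
    [-1, -1.65, 0, -43.3, 0, 0, 0],
    [-1, 0, 0, 0, 0, 0, 0],
    [-1, 0, 40, 0, 0, 0, 0],
    [-1, 0, 40, 0, 0, 0, 0],
    [-1, 0, 40, 0, 0, 0, 0],
    [-1, 0, 0, 0, 0, 0, 0],
  ],
)

```text
time: 3.2
tool_pos: [0.4604, 0.307, 0.1231]
tool_rot: [0.005, 0.004, -0.705, 0.709]
contact_force: [-1.4, 0.1, -0.8]
gripper_width: 1.0
```

```bash
cat >> h.py <<'E'
def turn():  # rotation vector (deg, tool axes) back to straight down, jaws along world y
    R=Ro.from_quat(manip.state()['tool_rot'],scalar_first=True).as_matrix()
    print("turn",Ro.from_matrix(R.T@np.array([[-1,0,0],[0,0,-1],[0,-1,0.]])).as_rotvec(degrees=True).round(2))
E
python3 -c "
from h import *
go(465.5,311.7,80);turn()"
```

```text
t 3.2 tcp [460.4 307.  123.1] F [-1.4  0.1 -0.8] w 1.0 j [ 0.45  0.01  1.88 -0.    1.27  2.03]
tool shift [-5.6 43.  -5. ]
[[-1.0, -0.012, -0.001], [0.001, -0.006, -1.0], [0.012, -1.0, 0.006]]
turn [-0.36 -0.06  0.71]
```

Request:
apply_moves(
  moves=[
    [-1, -5.6, 0, -5.0, -0.36, -0.06, 0.71],
    [-1, 0, 42, 0, 0, 0, 0],
    [-1, 0, 0, 0, 0, 0, 0],
    [-1, 0, 0, 0, 0, 0, 0],
  ],
)

```text
time: 3.6
tool_pos: [0.4722, 0.3155, 0.0904]
tool_rot: [0.005, 0.005, 0.71, -0.704]
contact_force: [0.6, -0.2, 0.2]
gripper_width: 1.0
```

```bash
python3 -c "
from h import *
go(465.5,311.7,29);turn()"
```

```text
t 3.6 tcp [472.2 315.5  90.4] F [ 0.6 -0.2  0.2] w 1.0 j [0.46 0.06 1.88 0.   1.18 2.03]
tool shift [ 7.6 61.3  4.2]
[[-1.0, 0.015, 0.0], [-0.0, 0.007, -1.0], [-0.015, -1.0, -0.007]]
turn [ 0.42  0.02 -0.84]
```

Request:
apply_moves(
  moves=[
    [-1, 0, 0, 0, 0, 0, 0],
    [-1, 0, 0, 0, 0, 0, 0],
  ],
)

```text
time: 3.8
tool_pos: [0.4726, 0.3158, 0.0912]
tool_rot: [0.006, 0.006, 0.71, -0.704]
contact_force: [-0.2, 0.3, -0.0]
gripper_width: 0.995
```

```bash
python3 -c "
from h import *
go(465.5,311.7,29);turn()"
```

```text
t 3.8 tcp [472.6 315.8  91.2] F [-0.2  0.3 -0. ] w 0.995 j [0.46 0.06 1.88 0.   1.18 2.03]
tool shift [ 8.2 62.   4.6]
[[-1.0, 0.017, 0.001], [-0.0, 0.008, -1.0], [-0.017, -1.0, -0.008]]
turn [ 0.48  0.03 -0.95]
```

Request:
apply_moves(
  moves=[
    [-1, 4.1, 0, 2.3, 0.48, 0.03, -0.95],
    [-1, 4.1, 11, 2.3, 0, 0, 0],
    [-1, 0, 11, 0, 0, 0, 0],
    [-1, 0, 0, 0, 0, 0, 0],
    [-1, 0, 0, 0, 0, 0, 0],
    [-1, 0, 0, 0, 0, 0, 0],
  ],
)

```text
time: 4.4
tool_pos: [0.4628, 0.3104, 0.0662]
tool_rot: [0.002, 0.001, -0.706, 0.708]
contact_force: [0.9, 0.2, 0.0]
gripper_width: 1.001
```

```bash
python3 -c "
from h import *
go(465.5,311.7,29);turn()"
```

```text
t 4.4 tcp [462.8 310.4  66.2] F [0.9 0.2 0. ] w 1.001 j [ 0.46  0.08  1.91 -0.    1.16  2.03]
tool shift [-2.8 37.2 -1.4]
[[-1.0, -0.004, -0.0], [0.0, -0.002, -1.0], [0.004, -1.0, 0.002]]
turn [-0.12 -0.    0.24]
```

Request:
apply_moves(
  moves=[
    [-1, 0, 0, 0, 0, 0, 0],
    [-1, 0, 0, 0, 0, 0, 0],
    [-1, 0, 0, 0, 0, 0, 0],
  ],
)

```text
time: 4.7
tool_pos: [0.4629, 0.3105, 0.0666]
tool_rot: [0.001, 0.001, -0.706, 0.708]
contact_force: [-0.1, 0.1, 1.1]
gripper_width: 0.998
```

```bash
python3 -c "
from h import *
go(465.5,311.7,29);turn();print(manip.state()['joint_vel'])"
```

```text
t 4.7 tcp [462.9 310.5  66.6] F [-0.1  0.1  1.1] w 0.998 j [ 0.46  0.08  1.91 -0.    1.16  2.03]
tool shift [-2.7 37.6 -1.3]
[[-1.0, -0.004, -0.0], [0.0, -0.002, -1.0], [0.004, -1.0, 0.002]]
turn [-0.11 -0.01  0.21]
[ 0.00116364  0.00163717  0.00047573 -0.00131701  0.00138223  0.00045214]
```

Request:
apply_moves(
  moves=[
    [-1, -1.3, 12, -0.6, -0.11, 0, 0.21],
    [-1, -1.4, 12, -0.7, 0, 0, 0],
    [-1, 0, 9, 0, 0, 0, 0],
    [-1, 0, 4, 0, 0, 0, 0],
    [-1, 0, 0, 0, 0, 0, 0],
    [-1, 0, 0, 0, 0, 0, 0],
    [-1, 0, 0, 0, 0, 0, 0],
    [-1, 0, 0, 0, 0, 0, 0],
  ],
)

```text
time: 5.5
tool_pos: [0.4658, 0.3119, 0.0299]
tool_rot: [0.0, 0.0, 0.707, -0.707]
contact_force: [-0.1, 0.4, 0.2]
gripper_width: 1.0
```

```bash
python3 -c "
from h import *
go(465.5,311.7,29);turn()
cv2.imwrite('pics/a.png',np.hstack([cv2.resize(manip.grab_frame('side')[110:190,260:360],(500,400)),cv2.resize(manip.grab_frame('top')[150:240,160:220],(267,400))]))"
```

```text
t 5.5 tcp [465.8 311.9  29.9] F [-0.1  0.4  0.2] w 1.0 j [0.46 0.14 1.91 0.   1.08 2.03]
tool shift [0.3 0.9 0.2]
[[-1.0, 0.0, -0.0], [0.0, 0.0, -1.0], [-0.0, -1.0, -0.0]]
turn [ 0.02 -0.   -0.03]
```

View pics/a.png

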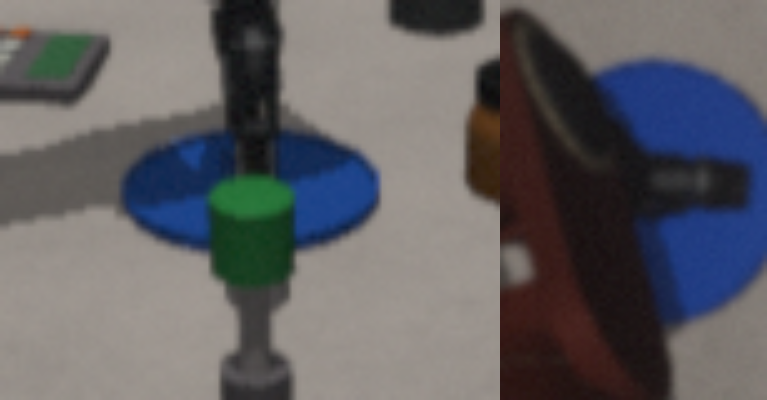

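Request:
apply_moves(
  moves=[
    [1, 0, 0.5, 0, 0, 0, 0],
    [1, 0, 0, 0, 0, 0, 0],
    [1, 0, 0, 0, 0, 0, 0],
    [1, 0, 0, 0, 0, 0, 0],
    [1, 0, 0, 0, 0, 0, 0],
    [1, 0, 0, 0, 0, 0, 0],
    [1, 0, 0, 0, 0, 0, 0],
    [1, 0, 0, 0, 0, 0, 0],
    [-1, 0, 0, 0, 0, 0, 0],
    [-1, 0, 0, 0, 0, 0, 0],
    [-1, 0, 0, 0, 0, 0, 0],
    [-1, 0, 0, 0, 0, 0, 0],
  ],
)

```text
time: 6.8
tool_pos: [0.4651, 0.3115, 0.0284]
tool_rot: [0.0, 0.0, -0.707, 0.707]
contact_force: [-0.1, 0.4, 0.4]
gripper_width: 0.998
```

Request:
apply_moves(
  moves=[
    [-1, 0, 0, 0, 0, -5, 0],
    [-1, 0, 0, 0, 0, -8, 0],
    [-1, 0, 0, 0, 0, -8, 0],
    [-1, 0, 0, 0, 0, -8, 0],
    [-1, 0, 0, 0, 0, -8, 0],
    [-1, 0, 0, 0, 0, -8, 0],
    [-1, 0, 0, 0, 0, -8, 0],
    [-1, 0, 0, 0, 0, -8, 0],
    [-1, 0, 0, 0, 0, -8, 0],
    [-1, 0, 0, 0, 0, -8, 0],
    [-1, 0, 0, 0, 0, -8, 0],
    [-1, 0, 0, 0, 0, -5, 0],
    [-1, 0, 0, 0, 0, 0, 0],
    [-1, 0, 0, 0, 0, 0, 0],
    [-1, 0, 0, 0, 0, 0, 0],
    [-1, 0, 0, 0, 0, 0, 0],
  ],
)

```text
time: 8.4
tool_pos: [0.4653, 0.3116, 0.0287]
tool_rot: [0.5, -0.5, 0.5, -0.5]
contact_force: [-0.1, 0.1, 0.9]
gripper_width: 0.997
```

```bash
python3 -c "
from h import *
go(465.5,311.7,29);turn()
c=max(blobs(manip.grab_frame('side'),'blue'),key=cv2.contourArea);print(centre('side',c,.0055))"
```

```text
t 8.4 tcp [465.3 311.6  28.7] F [-0.1  0.1  0.9] w 0.997 j [0.46 0.14 1.91 0.   1.08 0.46]
tool shift [-0.1 -0.3  0.2]
[[-0.001, -0.001, 1.0], [-1.0, -0.0, -0.001], [0.0, -1.0, -0.001]]
turn [1.000e-02 8.995e+01 4.000e-02]
[ 308.6 1170.   418.8]
```

Request:
apply_moves(
  moves=[
    [1, 0, 0, 0, 0, 0, 0],
    [1, 0, 0, 0, 0, 0, 0],
    [1, 0, 0, 0, 0, 0, 0],
    [1, 0, 0, 0, 0, 0, 0],
    [1, 0, 0, 0, 0, 0, 0],
    [1, 0, 0, 0, 0, 0, 0],
    [1, 0, 0, 0, 0, 0, 0],
    [1, 0, 0, 0, 0, 0, 0],
  ],
)

```text
time: 9.25
tool_pos: [0.4658, 0.3118, 0.0292]
tool_rot: [0.5, -0.5, 0.5, -0.5]
contact_force: [0.8, -0.3, 4.1]
gripper_width: 0.405
```

```bash
cat >> h.py <<'E'
def tray(cam,col,guess,z=0.0055,img=None):  # tray centre near guess (mm)
    img=manip.grab_frame(cam) if img is None else img
    return [r for r in(centre(cam,c,z) for c in blobs(img,col)) if np.hypot(*(r[:2]-guess))<40 and r[2]>60]
def turnx():  # to jaws along world x
    R=Ro.from_quat(manip.state()['tool_rot'],scalar_first=True).as_matrix()
    print("turnx",Ro.from_matrix(R.T@np.array([[0,0,1],[-1,0,0],[0,-1,0.]])).as_rotvec(degrees=True).round(2))
E
python3 -c "
from h import *
go(465.5,311.7,29);turnx()
print(tray('side','blue',(465,311)),tray('top','blue',(465,311)))"
```

```text
t 9.25 tcp [465.8 311.8  29.2] F [ 0.8 -0.3  4.1] w 0.405 j [0.46 0.14 1.91 0.   1.08 0.46]
tool shift [ 0.1  0.2 -0.3]
[[-0.0, 0.0, 1.0], [-1.0, 0.0, -0.0], [-0.0, -1.0, 0.0]]
turnx [-0.02 -0.01 -0.01]
[] [array([466.5, 282. , 115.8])]
```

Request:
apply_moves(
  moves=[
    [1, 0, -10, 0, 0, 0, 0],
    [1, 0, -25, 0, 0, 0, 0],
    [1, 0, -30, 0, 0, 0, 0],
    [1, 0, -25, 0, 0, 0, 0],
    [1, 0, -10, 0, 0, 0, 0],
    [1, 15.6, 0, 7, 0, 0, 0],
    [1, 31.2, 0, 14, 0, 0, 0],
    [1, 31.2, 0, 14, 0, 0, 0],
    [1, 31.2, 0, 14, 0, 0, 0],
    [1, 31.2, 0, 14, 0, 0, 0],
    [1, 31.2, 0, 14, 0, 0, 0],
    [1, 31.2, 0, 14, 0, 0, 0],
    [1, 31.2, 0, 14, 0, 0, 0],
    [1, 31.2, 0, 14, 0, 0, 0],
    [1, 31.2, 0, 14, 0, 0, 0],
    [1, 31.2, 0, 14, 0, 0, 0],
    [1, 31.2, 0, 14, 0, 0, 0],
    [1, 31.2, 0, 14, 0, 0, 0],
    [1, 31.2, 0, 14, 0, 0, 0],
    [1, 15.6, 0, 7, 0, 0, 0],
  ],
)

```text
time: 11.35
tool_pos: [0.6611, -0.1273, 0.1271]
tool_rot: [0.499, -0.5, 0.501, -0.5]
contact_force: [-0.4, 1.2, -1.7]
gripper_width: 0.404
```

Request:
apply_moves(
  moves=[
    [1, 0, 20, 0, 0, 0, 0],
    [1, 0, 20, 0, 0, 0, 0],
    [1, 0, 0, 0, 0, 0, 0],
    [1, 0, 0, 0, 0, 0, 0],
    [1, 0, 0, 0, 0, 0, 0],
    [1, 0, 0, 0, 0, 0, 0],
  ],
)

```text
time: 11.95
tool_pos: [0.6622, -0.1251, 0.0903]
tool_rot: [-0.5, 0.5, -0.499, 0.501]
contact_force: [-0.7, 0.0, -1.2]
gripper_width: 0.405
```

```bash
python3 -c "
from h import *
go(662.4,-125.6,62);turnx()
im=manip.grab_frame('side');cv2.imwrite('pics/b.png',im);t=manip.grab_frame('top');cv2.imwrite('pics/bt.png',t)
z=manip.state()['tool_pos'][2]-.0292+.0055
print(tray('side','blue',(662,-125),z,im),tray('top','blue',(662,-125),z,t))"
```

```text
t 11.95 tcp [ 662.2 -125.1   90.3] F [-0.7  0.  -1.2] w 0.405 j [-0.3   0.3   1.61 -0.    1.23 -0.3 ]
tool shift [ 0.5 28.3  0.2]
[[0.0, 0.002, 1.0], [-1.0, -0.001, 0.0], [0.001, -1.0, 0.002]]
turnx [-0.1   0.02  0.05]
[array([ 662.2, -128. ,  159.3])] []
```

View pics/b.png

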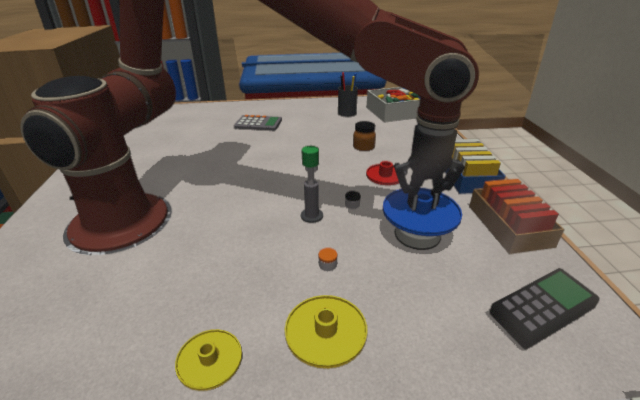

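Request:
apply_moves(
  moves=[
    [1, -0.8, 10, 0, -0.1, 0.02, 0.05],
    [1, 0, 10, 0, 0, 0, 0],
    [1, 0, 6, 0, 0, 0, 0],
    [1, 0, 3, 0, 0, 0, 0],
    [1, 0, 2, 0, 0, 0, 0],
    [1, 0, 0, 0, 0, 0, 0],
    [1, 0, 0, 0, 0, 0, 0],
    [1, 0, 0, 0, 0, 0, 0],
    [1, 0, 0, 0, 0, 0, 0],
  ],
)

```text
time: 12.95
tool_pos: [0.6615, -0.1244, 0.0579]
tool_rot: [0.5, -0.5, 0.501, -0.5]
contact_force: [-0.1, -0.1, -0.7]
gripper_width: 0.404
```

```bash
python3 -c "
from h import *
go(662.2,-124.3,57.2);turnx()"
```

```text
t 12.95 tcp [ 661.5 -124.4   57.9] F [-0.1 -0.1 -0.7] w 0.404 j [-0.3   0.34  1.62  0.    1.18 -0.3 ]
tool shift [-0.1  0.7  0.7]
[[-0.0, -0.002, 1.0], [-1.0, 0.001, -0.0], [-0.001, -1.0, -0.002]]
turnx [ 0.1  -0.03 -0.03]
```

Request:
apply_moves(
  moves=[
    [1, 0, 0.7, 0.6, 0.1, 0, 0],
    [1, 0, 0.4, 0, 0, 0, 0],
    [1, 0, 0, 0, 0, 0, 0],
    [1, 0, 0, 0, 0, 0, 0],
    [1, 0, 0, 0, 0, 0, 0],
  ],
)

```text
time: 13.45
tool_pos: [0.6621, -0.1244, 0.0573]
tool_rot: [0.5, -0.5, 0.5, -0.5]
contact_force: [-3.3, 0.9, 5.0]
gripper_width: 0.405
```

Request:
apply_moves(
  moves=[
    [-1, 0, 0, 0, 0, 0, 0],
    [-1, 0, 0, 0, 0, 0, 0],
    [-1, 0, 0, 0, 0, 0, 0],
    [-1, 0, 0, 0, 0, 0, 0],
    [-1, 0, -10, 0, 0, 0, 0],
    [-1, 0, -30, 0, 0, 0, 0],
    [-1, 0, -40, 0, 0, 0, 0],
    [-1, 0, -40, 0, 0, 0, 0],
    [-1, 0, -30, 0, 0, 0, 0],
    [-1, 17.2, 0, -18, 0, 0, 0],
    [-1, 24.2, 0, -25, 0, 0, 0],
    [-1, 24.2, 0, -25, 0, 0, 0],
    [-1, 24.2, 0, -25, 0, 0, 0],
    [-1, 24.2, 0, -25, 0, 0, 0],
    [-1, 24.2, 0, -25, 0, 0, 0],
    [-1, 24.2, 0, -25, 0, 0, 0],
    [-1, 24.2, 0, -25, 0, 0, 0],
    [-1, 24.2, 0, -25, 0, 0, 0],
    [-1, 7.2, 0, -7, 0, 0, 0],
  ],
)

```text
time: 15.35
tool_pos: [0.4351, -0.3442, 0.2076]
tool_rot: [-0.499, 0.499, -0.501, 0.501]
contact_force: [0.2, 0.9, -0.0]
gripper_width: 1.001
```

Request:
apply_moves(
  moves=[
    [-1, 0, 30, 0, 0, 0, 0],
    [-1, 0, 40, 0, 0, 0, 0],
    [-1, 0, 40, 0, 0, 0, 0],
    [-1, 0, 10, 0, 0, 0, 0],
    [-1, 0, 0, 0, 0, 0, 0],
    [-1, 0, 0, 0, 0, 0, 0],
    [-1, 0, 0, 0, 0, 0, 0],
    [-1, 0, 0, 0, 0, 0, 0],
  ],
)

```text
time: 16.15
tool_pos: [0.438, -0.3433, 0.089]
tool_rot: [-0.5, 0.5, -0.499, 0.501]
contact_force: [-0.6, 0.4, -0.2]
gripper_width: 1.0
```

```bash
python3 -c "
from h import *
go(437.5,-343.4,29.2);turnx()
im=manip.grab_frame('side');cv2.imwrite('pics/c.png',im);t=manip.grab_frame('top');cv2.imwrite('pics/ct.png',t)
print(tray('side','blue',(662,-124),.0335,im),tray('top','blue',(662,-124),.0335,t))
a=cv2.resize(im[160:280,350:490],(467,400));b=cv2.resize(t[80:160,320:400],(400,400));cv2.imwrite('pics/c2.png',np.hstack([a[:,:400],b]))
"
```

```text
t 16.15 tcp [ 438.  -343.3   89. ] F [-0.6  0.4 -0.2] w 1.0 j [-0.8   0.05  1.9   0.    1.19 -0.8 ]
tool shift [-0.  59.8 -0.7]
[[-0.0, 0.002, 1.0], [-1.0, -0.002, -0.0], [0.002, -1.0, 0.002]]
turnx [-0.13 -0.02  0.12]
[array([ 662.2, -125.5,  161.6])] [array([ 659.3, -125.5,  156.3])]
```

View pics/c2.png

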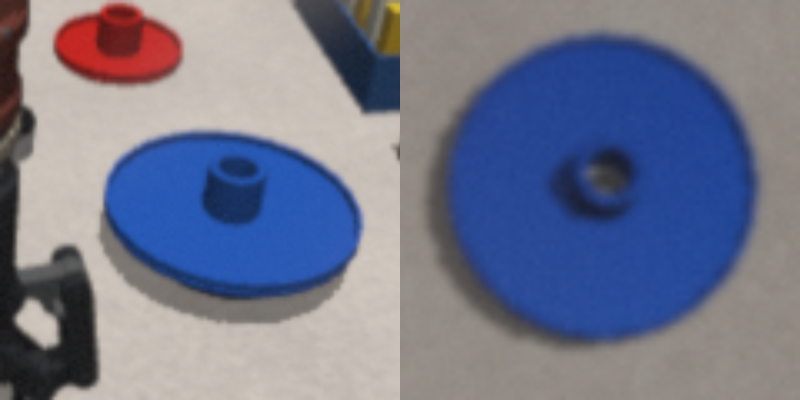

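Both views show the blue tray sitting flat on the foot. The views disagree on its x offset from the foot (−4 mm from top, +1 mm from side), so I'll measure the socket and the hub hole at higher zoom.

Run:
```python
from h import *
rows=[]
for n in("top","side"):
    i0=cv2.imread(f"pics/{n}0.png"); i1=cv2.imread("pics/ct.png" if n=="top" else "pics/c.png")
    r=[]
    for im,z in((i0,.028),(i1,.066)):
        p=pix(n,[[.662,-.1244,z]])[0]; q=p.astype(int); print(n,z,p.round(2),"crop origin",q-14)
        r.append(cv2.resize(im[q[1]-14:q[1]+14,q[0]-14:q[0]+14],(280,280),interpolation=cv2.INTER_CUBIC))
    rows.append(np.hstack(r))
    hs=cv2.cvtColor(i0,cv2.COLOR_BGR2GRAY).astype(float); q=pix(n,[[.662,-.1244,.028]])[0].astype(int)
    w=hs[q[1]-7:q[1]+8,q[0]-7:q[0]+8]; w=np.clip(np.median(w)-8-w,0,None)
    yy,xx=np.mgrid[-7:8,-7:8]; c=q+np.array([(w*xx).sum(),(w*yy).sum()])/w.sum()
    print(n,"socket dark centroid",c.round(2),(plane(n,[c],.028)*1000).round(1))
cv2.imwrite("pics/d.png",cv2.convertScaleAbs(np.vstack(rows),alpha=1.4))
```

```text
top 0.028 [360.18 117.53] crop origin [346 103]
top 0.066 [362.05 113.56] crop origin [348  99]
top socket dark centroid [360.75 116.61] [[ 664.4 -125.9]]
side 0.028 [419.18 224.51] crop origin [405 210]
side 0.066 [421.82 209.92] crop origin [407 195]
side socket dark centroid [418.96 224.4 ] [[ 661.7 -124. ]]
```

View pics/d.png

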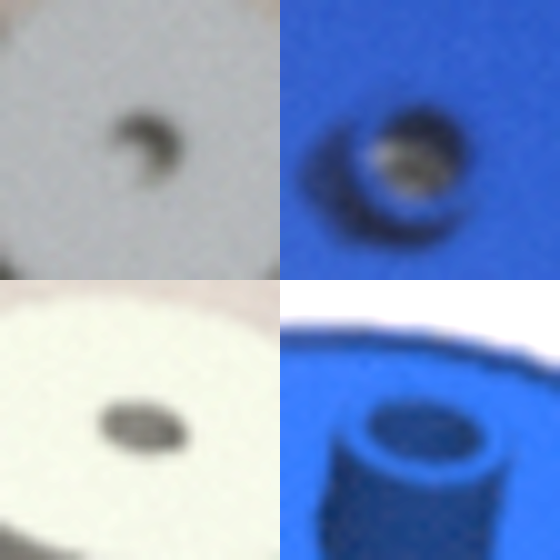

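Zoom check: the socket centre is at (360.3,116.6) in the top view and (418.9,224.3) in the side view. Combining both views puts the foot at about (663.3, −124.8) mm. Blue is therefore within about 1–2 mm of centre, which is acceptable. Next, the yellow tray.

Request:
apply_moves(
  moves=[
    [-1, 0, 15, -0.7, -0.13, 0, 0.12],
    [-1, 0, 20, 0, 0, 0, 0],
    [-1, 0, 15, 0, 0, 0, 0],
    [-1, 0, 9, 0, 0, 0, 0],
    [-1, 0, 0, 0, 0, 0, 0],
    [-1, 0, 0, 0, 0, 0, 0],
    [-1, 0, 0, 0, 0, 0, 0],
    [-1, 0, 0, 0, 0, 0, 0],
    [-1, 0, 0, 0, 0, 0, 0],
  ],
)

```text
time: 17.15
tool_pos: [0.4364, -0.3425, 0.0284]
tool_rot: [0.5, -0.5, 0.501, -0.499]
contact_force: [-0.2, -0.4, -0.1]
gripper_width: 0.997
```

```bash
python3 -c "
from h import *
go(437.5,-343.4,29.2);turnx()
im=manip.grab_frame('side');cv2.imwrite('pics/e.png',cv2.resize(im[250:380,240:440],(600,390)))"
```

```text
t 17.15 tcp [ 436.4 -342.5   28.4] F [-0.2 -0.4 -0.1] w 0.997 j [-0.8   0.14  1.93 -0.    1.08 -0.8 ]
tool shift [ 0.9 -0.8  1.1]
[[-0.0, -0.002, 1.0], [-1.0, 0.002, -0.0], [-0.002, -1.0, -0.002]]
turnx [ 0.1  -0.02 -0.1 ]
```

View pics/e.png

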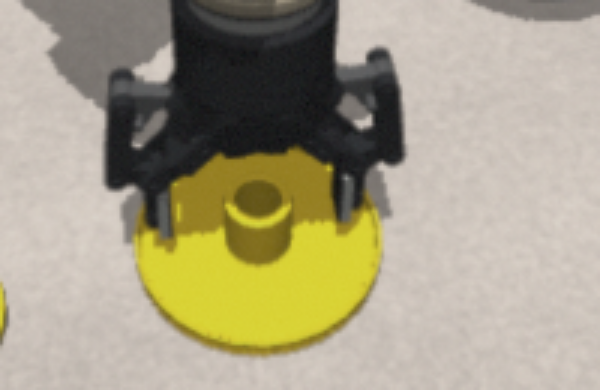

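The hub (258,215 in the crop) lies centred between the fingers.

Request:
apply_moves(
  moves=[
    [1, 0.5, 0, 0.5, 0.1, 0, -0.1],
    [1, 0, 0, 0, 0, 0, 0],
    [1, 0, 0, 0, 0, 0, 0],
    [1, 0, 0, 0, 0, 0, 0],
    [1, 0, 0, 0, 0, 0, 0],
    [1, 0, 0, 0, 0, 0, 0],
    [1, 0, 0, 0, 0, 0, 0],
    [-1, 0, 0, 0, 0, 0, 0],
    [-1, 0, 0, 0, 0, 0, 0],
    [-1, 0, 0, 0, 0, 0, 0],
    [-1, 0, 0, 0, 0, 0, 0],
  ],
)

```text
time: 18.3
tool_pos: [0.4363, -0.3424, 0.0273]
tool_rot: [0.5, -0.5, 0.501, -0.499]
contact_force: [-0.4, 0.5, 0.3]
gripper_width: 0.996
```

Request:
apply_moves(
  moves=[
    [-1, 0, 0, 0, 0, 5, 0],
    [-1, 0, 0, 0, 0, 8, 0],
    [-1, 0, 0, 0, 0, 8, 0],
    [-1, 0, 0, 0, 0, 8, 0],
    [-1, 0, 0, 0, 0, 8, 0],
    [-1, 0, 0, 0, 0, 8, 0],
    [-1, 0, 0, 0, 0, 8, 0],
    [-1, 0, 0, 0, 0, 8, 0],
    [-1, 0, 0, 0, 0, 8, 0],
    [-1, 0, 0, 0, 0, 8, 0],
    [-1, 0, 0, 0, 0, 8, 0],
    [-1, 0, 0, 0, 0, 5, 0],
    [-1, 0, 0, 0, 0, 0, 0],
    [-1, 0, 0, 0, 0, 0, 0],
    [-1, 0, 0, 0, 0, 0, 0],
    [-1, 0, 0, 0, 0, 0, 0],
  ],
)

```text
time: 19.9
tool_pos: [0.4365, -0.3426, 0.0276]
tool_rot: [-0.0, -0.001, 0.707, -0.707]
contact_force: [-0.3, 0.1, -0.1]
gripper_width: 0.999
```

Request:
apply_moves(
  moves=[
    [1, 0, 0, 0, 0, 0, 0],
    [1, 0, 0, 0, 0, 0, 0],
    [1, 0, 0, 0, 0, 0, 0],
    [1, 0, 0, 0, 0, 0, 0],
    [1, 0, 0, 0, 0, 0, 0],
    [1, 0, 0, 0, 0, 0, 0],
    [1, 0, 0, 0, 0, 0, 0],
  ],
)

```text
time: 20.6
tool_pos: [0.4367, -0.3429, 0.0279]
tool_rot: [-0.0, -0.0, 0.707, -0.707]
contact_force: [-0.5, -0.1, 2.4]
gripper_width: 0.401
```

```bash
python3 -c "
from h import *
go(663.3,-124.8,129);turn()"
```

```text
t 20.6 tcp [ 436.7 -342.9   27.9] F [-0.5 -0.1  2.4] w 0.401 j [-0.8   0.14  1.93 -0.    1.08  0.77]
tool shift [-226.4 -101.1 -218.2]
[[-1.0, -0.001, -0.0], [0.0, 0.0, -1.0], [0.001, -1.0, -0.0]]
turn [ 0.03 -0.02  0.03]
```

Request:
apply_moves(
  moves=[
    [1, 0, -10, 0, 0, 0, 0],
    [1, 0, -30, 0, 0, 0, 0],
    [1, 0, -40, 0, 0, 0, 0],
    [1, 0, -30, 0, 0, 0, 0],
    [1, -12.6, 0, -12.1, 0, 0, 0],
    [1, -25.1, 0, -24.2, 0, 0, 0],
    [1, -25.1, 0, -24.2, 0, 0, 0],
    [1, -25.1, 0, -24.2, 0, 0, 0],
    [1, -25.1, 0, -24.2, 0, 0, 0],
    [1, -25.1, 0, -24.2, 0, 0, 0],
    [1, -25.1, 0, -24.2, 0, 0, 0],
    [1, -25.1, 0, -24.2, 0, 0, 0],
    [1, -25.1, 0, -24.2, 0, 0, 0],
    [1, -12.6, 0, -12.1, 0, 0, 0],
    [1, 0, 15, 0, 0, 0, 0],
    [1, 0, 15, 0, 0, 0, 0],
    [1, 0, 0, 0, 0, 0, 0],
    [1, 0, 0, 0, 0, 0, 0],
    [1, 0, 0, 0, 0, 0, 0],
    [1, 0, 0, 0, 0, 0, 0],
  ],
)

```text
time: 22.6
tool_pos: [0.6629, -0.1257, 0.1085]
tool_rot: [-0.0, 0.0, 0.707, -0.707]
contact_force: [-0.3, -0.3, -1.6]
gripper_width: 0.403
```

```bash
python3 -c "
from h import *
go(663.3,-124.8,93.9);turn()"
```

```text
t 22.6 tcp [ 662.9 -125.7  108.5] F [-0.3 -0.3 -1.6] w 0.403 j [-0.3   0.28  1.6   0.    1.26  1.27]
tool shift [-0.4 14.6 -0.9]
[[-1.0, 0.0, -0.001], [0.001, 0.001, -1.0], [-0.0, -1.0, -0.001]]
turn [ 0.03 -0.07 -0.01]
```

Request:
apply_moves(
  moves=[
    [1, -0.2, 5, -0.9, 0, 0, 0],
    [1, 0, 5, 0, 0, 0, 0],
    [1, 0, 2.5, 0, 0, 0, 0],
    [1, 0, 1.5, 0, 0, 0, 0],
    [1, 0, 0, 0, 0, 0, 0],
    [1, 0, 0, 0, 0, 0, 0],
    [1, 0, 0, 0, 0, 0, 0],
    [1, 0, 0, 0, 0, 0, 0],
  ],
)

```text
time: 23.4
tool_pos: [0.6629, -0.124, 0.094]
tool_rot: [-0.001, -0.0, 0.708, -0.707]
contact_force: [-3.9, 1.1, 4.8]
gripper_width: 0.402
```

```bash
python3 -c "
from h import *
go(663.3,-124.8,93.9);turn()"
```

```text
t 23.4 tcp [ 662.9 -124.    94. ] F [-3.9  1.1  4.8] w 0.402 j [-0.3   0.3   1.61  0.    1.24  1.28]
tool shift [-0.4  0.1  0.8]
[[-1.0, -0.001, -0.0], [0.0, 0.001, -1.0], [0.001, -1.0, -0.001]]
turn [ 0.07 -0.02  0.06]
```

Request:
apply_moves(
  moves=[
    [-1, 0, 0, 0, 0, 0, 0],
    [-1, 0, 0, 0, 0, 0, 0],
    [-1, 0, 0, 0, 0, 0, 0],
    [-1, 0, 0, 0, 0, 0, 0],
    [-1, 0, -10, 0, 0, 0, 0],
    [-1, 0, -30, 0, 0, 0, 0],
    [-1, 0, -30, 0, 0, 0, 0],
    [-1, 1, 0, -16, 0, 0, 0],
    [-1, 1, 0, -32, 0, 0, 0],
    [-1, 1, 0, -32, 0, 0, 0],
    [-1, 1, 0, -32, 0, 0, 0],
    [-1, 1, 0, -32, 0, 0, 0],
    [-1, 1, 0, -32, 0, 0, 0],
    [-1, 1, 0, -32, 0, 0, 0],
    [-1, 0.5, 0, -28, 0, 0, 0],
    [-1, 0, 0, -16, 0, 0, 0],
    [-1, 0, 30, 0, 0, 0, 0],
    [-1, 0, 40, 0, 0, 0, 0],
    [-1, 0, 20, 0, 0, 0, 0],
    [-1, 0, 0, 0, 0, 0, 0],
  ],
)

```text
time: 25.4
tool_pos: [0.6522, 0.1275, 0.069]
tool_rot: [-0.004, -0.003, 0.707, -0.707]
contact_force: [-1.1, 0.1, -1.3]
gripper_width: 1.001
```

Request:
apply_moves(
  moves=[
    [-1, 0, 0, 0, 0, 0, 0],
    [-1, 0, 0, 0, 0, 0, 0],
    [-1, 0, 0, 0, 0, 0, 0],
  ],
)

```text
time: 25.7
tool_pos: [0.657, 0.1279, 0.0764]
tool_rot: [0.001, 0.001, 0.708, -0.707]
contact_force: [0.6, 0.9, -0.7]
gripper_width: 0.998
```

```bash
python3 -c "
from h import *
go(655.4,128.7,28.5);turn()
im=manip.grab_frame('side');t=manip.grab_frame('top');cv2.imwrite('pics/ft.png',t);cv2.imwrite('pics/fs.png',im)
print('yellow on stack',tray('side','yellow',(663,-124),.0715,im),tray('top','yellow',(663,-124),.0715,t))
cv2.imwrite('pics/f.png',np.hstack([cv2.resize(im[120:260,340:480],(400,400)),cv2.resize(t[75:155,320:400],(400,400))]))"
```

```text
t 25.7 tcp [657.  127.9  76.4] F [ 0.6  0.9 -0.7] w 0.998 j [0.08 0.31 1.63 0.   1.2  1.65]
tool shift [ 1.7 47.9 -0.7]
[[-1.0, 0.003, -0.001], [0.001, 0.001, -1.0], [-0.003, -1.0, -0.001]]
turn [ 0.07 -0.04 -0.17]
yellow on stack [array([ 663.3, -124.9,  135.4])] [array([ 661.1, -125.3,  129.4])]
```

View pics/f.png

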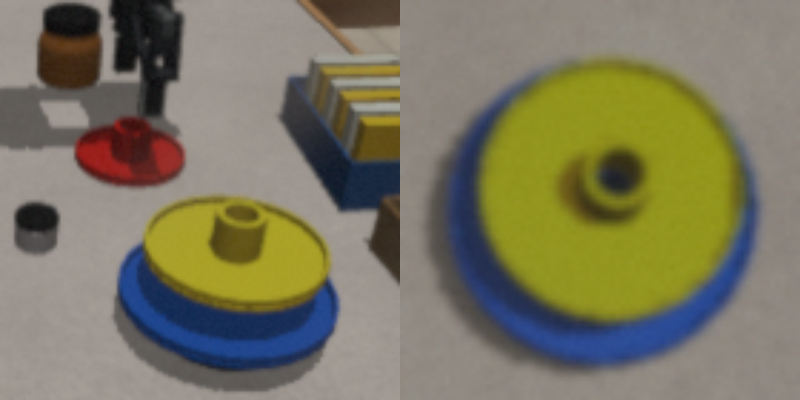

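Yellow sits level on blue. Next, the red tray.

Request:
apply_moves(
  moves=[
    [-1, 0.8, 15, -0.4, 0, 0, -0.1],
    [-1, 0.8, 18, -0.3, 0, 0, 0],
    [-1, 0, 10, 0, 0, 0, 0],
    [-1, 0, 4, 0, 0, 0, 0],
    [-1, 0, 0, 0, 0, 0, 0],
    [-1, 0, 0, 0, 0, 0, 0],
    [-1, 0, 0, 0, 0, 0, 0],
    [-1, 0, 0, 0, 0, 0, 0],
  ],
)

```text
time: 26.6
tool_pos: [0.6544, 0.1287, 0.0278]
tool_rot: [-0.001, -0.0, 0.708, -0.707]
contact_force: [-0.7, -0.1, 0.2]
gripper_width: 1.001
```

```bash
python3 -c "
from h import *
go(655.4,128.7,28.5);turn()"
```

```text
t 26.6 tcp [654.4 128.7  27.8] F [-0.7 -0.1  0.2] w 1.001 j [0.08 0.37 1.65 0.   1.13 1.65]
tool shift [-1.  -0.7  0. ]
[[-1.0, -0.001, -0.0], [0.0, 0.001, -1.0], [0.001, -1.0, -0.001]]
turn [ 0.07 -0.02  0.07]
```

Request:
apply_moves(
  moves=[
    [1, -1, -0.5, 0, 0, 0, 0],
    [1, 0, 0, 0, 0, 0, 0],
    [1, 0, 0, 0, 0, 0, 0],
    [1, 0, 0, 0, 0, 0, 0],
    [1, 0, 0, 0, 0, 0, 0],
    [1, 0, 0, 0, 0, 0, 0],
    [1, 0, 0, 0, 0, 0, 0],
    [-1, 0, 0, 0, 0, 0, 0],
    [-1, 0, 0, 0, 0, 0, 0],
    [-1, 0, 0, 0, 0, 0, 0],
    [-1, 0, 0, 0, 0, 0, 0],
  ],
)

```text
time: 27.7
tool_pos: [0.6545, 0.1287, 0.0271]
tool_rot: [-0.001, -0.001, 0.707, -0.707]
contact_force: [0.9, -0.5, -0.0]
gripper_width: 0.997
```

Request:
apply_moves(
  moves=[
    [-1, 0, 0, 0, 0, -5, 0],
    [-1, 0, 0, 0, 0, -8, 0],
    [-1, 0, 0, 0, 0, -8, 0],
    [-1, 0, 0, 0, 0, -8, 0],
    [-1, 0, 0, 0, 0, -8, 0],
    [-1, 0, 0, 0, 0, -8, 0],
    [-1, 0, 0, 0, 0, -8, 0],
    [-1, 0, 0, 0, 0, -8, 0],
    [-1, 0, 0, 0, 0, -8, 0],
    [-1, 0, 0, 0, 0, -8, 0],
    [-1, 0, 0, 0, 0, -8, 0],
    [-1, 0, 0, 0, 0, -5, 0],
    [-1, 0, 0, 0, 0, 0, 0],
    [-1, 0, 0, 0, 0, 0, 0],
    [-1, 0, 0, 0, 0, 0, 0],
    [-1, 0, 0, 0, 0, 0, 0],
  ],
)

```text
time: 29.3
tool_pos: [0.6547, 0.1287, 0.0273]
tool_rot: [0.499, -0.5, 0.501, -0.499]
contact_force: [-0.1, -0.1, 0.1]
gripper_width: 0.999
```

Request:
apply_moves(
  moves=[
    [1, 0, 0, 0, 0, 0, 0],
    [1, 0, 0, 0, 0, 0, 0],
    [1, 0, 0, 0, 0, 0, 0],
    [1, 0, 0, 0, 0, 0, 0],
    [1, 0, 0, 0, 0, 0, 0],
    [1, 0, 0, 0, 0, 0, 0],
    [1, 0, 0, 0, 0, 0, 0],
  ],
)

```text
time: 30.0
tool_pos: [0.6551, 0.1287, 0.0277]
tool_rot: [0.5, -0.5, 0.501, -0.499]
contact_force: [0.2, -0.0, 1.5]
gripper_width: 0.395
```

```bash
python3 -c "
from h import *
go(663,-124.5,160);turnx()"
```

```text
t 30.0 tcp [655.1 128.7  27.7] F [ 0.2 -0.   1.5] w 0.395 j [0.08 0.37 1.64 0.   1.13 0.08]
tool shift [ 253.1 -132.6    7.8]
[[-0.0, -0.002, 1.0], [-1.0, 0.001, -0.0], [-0.001, -1.0, -0.002]]
turnx [ 0.12 -0.02 -0.06]
```

Request:
apply_moves(
  moves=[
    [1, 0, -10, 0, 0, 0, 0],
    [1, 0, -30, 0, 0, 0, 0],
    [1, 0, -45, 0, 0, 0, 0],
    [1, 0, -40, 0, 0, 0, 0],
    [1, 0, -15, 0, 0, 0, 0],
    [1, 16, 0, 0.8, 0, 0, 0],
    [1, 32, 0, 1, 0, 0, 0],
    [1, 32, 0, 1, 0, 0, 0],
    [1, 32, 0, 1, 0, 0, 0],
    [1, 32, 0, 1, 0, 0, 0],
    [1, 32, 0, 1, 0, 0, 0],
    [1, 32, 0, 1, 0, 0, 0],
    [1, 29, 0, 1, 0, 0, 0],
    [1, 16, 0, 0, 0, 0, 0],
    [1, 0, 12, 0, 0, 0, 0],
    [1, 0, 8, 0, 0, 0, 0],
    [1, 0, 0, 0, 0, 0, 0],
    [1, 0, 0, 0, 0, 0, 0],
    [1, 0, 0, 0, 0, 0, 0],
    [1, 0, 0, 0, 0, 0, 0],
  ],
)

```text
time: 32.0
tool_pos: [0.6632, -0.1239, 0.1478]
tool_rot: [0.5, -0.5, 0.501, -0.499]
contact_force: [0.3, -0.2, -1.1]
gripper_width: 0.39
```

```bash
python3 -c "
from h import *
go(663,-124.5,131.7);turnx()"
```

```text
t 32.0 tcp [ 663.2 -123.9  147.8] F [ 0.3 -0.2 -1.1] w 0.39 j [-0.29  0.25  1.57  0.    1.32 -0.3 ]
tool shift [ 0.6 16.1 -0.2]
[[0.001, -0.002, 1.0], [-1.0, 0.001, 0.001], [-0.001, -1.0, -0.002]]
turnx [ 0.1   0.03 -0.04]
```

Request:
apply_moves(
  moves=[
    [1, 0.6, 6, -0.2, 0.1, 0, 0],
    [1, 0, 6, 0, 0, 0, 0],
    [1, 0, 2.5, 0, 0, 0, 0],
    [1, 0, 1.5, 0, 0, 0, 0],
    [1, 0, 0, 0, 0, 0, 0],
    [1, 0, 0, 0, 0, 0, 0],
    [1, 0, 0, 0, 0, 0, 0],
    [1, 0, 0, 0, 0, 0, 0],
  ],
)

```text
time: 32.8
tool_pos: [0.6625, -0.1251, 0.1317]
tool_rot: [0.5, -0.5, 0.501, -0.5]
contact_force: [-4.0, 0.7, 4.8]
gripper_width: 0.395
```

```bash
python3 -c "
from h import *
go(663,-124.5,131.7);turnx()"
```

```text
t 32.8 tcp [ 662.5 -125.1  131.7] F [-4.   0.7  4.8] w 0.395 j [-0.3   0.26  1.59  0.    1.3  -0.3 ]
tool shift [-0.6 -0.   0.5]
[[-0.0, -0.001, 1.0], [-1.0, 0.001, -0.0], [-0.001, -1.0, -0.001]]
turnx [ 0.07 -0.02 -0.06]
```

Request:
apply_moves(
  moves=[
    [-1, 0, 0, 0, 0, 0, 0],
    [-1, 0, 0, 0, 0, 0, 0],
    [-1, 0, 0, 0, 0, 0, 0],
    [-1, 0, 0, 0, 0, 0, 0],
    [-1, 0, -10, 0, 0, 0, 0],
    [-1, 0, -40, 0, 0, 0, 0],
    [-1, 0, -40, 0, 0, 0, 0],
    [-1, 0, -18, 0, 0, 0, 0],
    [-1, -5.8, 0, -13.8, 0, 0, 0],
    [-1, -11.6, 0, -27.7, 0, 0, 0],
    [-1, -11.6, 0, -27.7, 0, 0, 0],
    [-1, -11.6, 0, -27.7, 0, 0, 0],
    [-1, -11.6, 0, -27.7, 0, 0, 0],
    [-1, -11.6, 0, -27.7, 0, 0, 0],
    [-1, -11.6, 0, -27.7, 0, 0, 0],
    [-1, -11.6, 0, -27.7, 0, 0, 0],
    [-1, -5.8, 0, -13.8, 0, 0, 0],
    [-1, 0, 0, 0, 0, 0, 0],
    [-1, 0, 0, 0, 0, 0, 0],
    [-1, 0, 0, 0, 0, 0, 0],
  ],
)

```text
time: 34.8
tool_pos: [0.4418, -0.0325, 0.2395]
tool_rot: [0.5, -0.5, 0.501, -0.5]
contact_force: [-0.3, 0.1, -0.0]
gripper_width: 1.0
```

Request:
apply_moves(
  moves=[
    [-1, 0, 0, 0, 0, 0, 0],
    [-1, 0, 0, 0, 0, 0, 0],
  ],
)

```text
time: 35.0
tool_pos: [0.4416, -0.0325, 0.2393]
tool_rot: [0.5, -0.5, 0.501, -0.5]
contact_force: [-0.6, 0.5, -0.3]
gripper_width: 0.997
```

```bash
python3 -c "
from h import *
go(441,-32.2,165);turnx()
im=manip.grab_frame('side');t=manip.grab_frame('top');cv2.imwrite('pics/gt.png',t);cv2.imwrite('pics/gs.png',im)
print('red on stack',tray('side','red',(663,-124),.1095,im),tray('top','red',(663,-124),.1095,t))
cv2.imwrite('pics/g.png',np.hstack([cv2.resize(im[80:270,270:460],(400,400)),cv2.resize(t[75:155,320:400],(400,400))]))"
```

```text
t 35.0 tcp [441.6 -32.5 239.3] F [-0.6  0.5 -0.3] w 0.997 j [-0.24 -0.4   2.03  0.    1.51 -0.24]
tool shift [-0.2 74.3 -0.4]
[[-0.001, -0.002, 1.0], [-1.0, 0.001, -0.001], [-0.001, -1.0, -0.002]]
turnx [ 0.09 -0.05 -0.07]
red on stack [array([ 664.2, -125. ,  107.6])] [array([ 660.1, -126.2,   99.7])]
```

View pics/g.png

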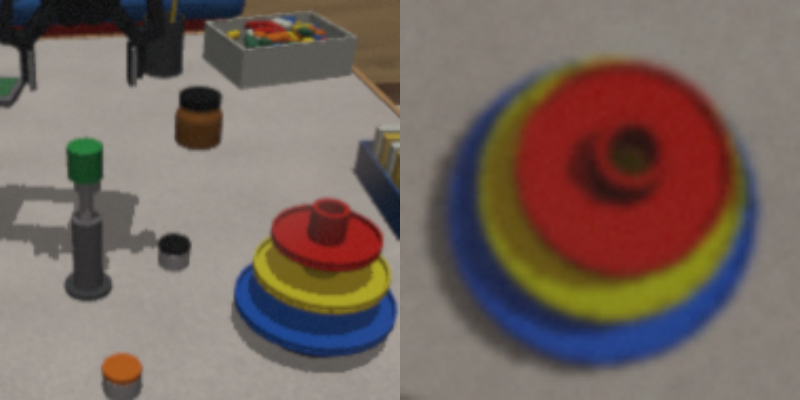

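The stack is nested and level, and the gripper is above the green knob. Descending onto it.

Request:
apply_moves(
  moves=[
    [-1, -0.2, 15, -0.6, 0.09, 0, -0.07],
    [-1, 0, 25, 0, 0, 0, 0],
    [-1, 0, 22, 0, 0, 0, 0],
    [-1, 0, 8, 0, 0, 0, 0],
    [-1, 0, 4, 0, 0, 0, 0],
    [-1, 0, 0, 0, 0, 0, 0],
    [-1, 0, 0, 0, 0, 0, 0],
    [-1, 0, 0, 0, 0, 0, 0],
    [-1, 0, 0, 0, 0, 0, 0],
  ],
)

```text
time: 36.0
tool_pos: [0.4412, -0.0322, 0.1664]
tool_rot: [-0.5, 0.499, -0.499, 0.501]
contact_force: [-0.6, 0.1, 0.2]
gripper_width: 1.001
```

```bash
python3 -c "
from h import *
go(441,-32.2,165);turnx()"
```

```text
t 36.0 tcp [441.2 -32.2 166.4] F [-0.6  0.1  0.2] w 1.001 j [-0.24 -0.34  2.11 -0.    1.37 -0.24]
tool shift [ 0.   1.4 -0.2]
[[-0.0, 0.002, 1.0], [-1.0, -0.001, -0.0], [0.001, -1.0, 0.002]]
turnx [-0.13 -0.02  0.03]
```

Request:
apply_moves(
  moves=[
    [1, 0, 0, 0, 0, 0, 0],
    [1, 0, 0, 0, 0, 0, 0],
    [1, 0, 0, 0, 0, 0, 0],
    [1, 0, 0, 0, 0, 0, 0],
    [1, 0, 0, 0, 0, 0, 0],
    [1, 0, 0, 0, 0, 0, 0],
  ],
)

```text
time: 36.6
tool_pos: [0.4413, -0.0321, 0.166]
tool_rot: [-0.5, 0.499, -0.499, 0.501]
contact_force: [3.7, 0.2, 1.7]
gripper_width: 0.403
```

```bash
python3 -c "
from h import *
go(441,-32.2,165);turnx();print(manip.state()['ft_torque'])"
```

```text
t 36.6 tcp [441.3 -32.1 166. ] F [3.7 0.2 1.7] w 0.403 j [-0.24 -0.34  2.11  0.    1.37 -0.24]
tool shift [ 0.1  1.  -0.3]
[[-0.0, 0.003, 1.0], [-1.0, -0.0, -0.0], [0.0, -1.0, 0.003]]
turnx [-0.15 -0.03  0.02]
[ 0.09928568 -0.5795968   0.03605988]
```

Request:
apply_moves(
  moves=[
    [-1, 0, 0, 0, 0, 0, 0],
    [-1, 0, 0, 0, 0, 0, 0],
    [-1, 0, 0, 0, 0, 0, 0],
    [-1, 0, 0, 0, -0.15, 0, 0],
    [-1, 0, 0, 0, 0, 5, 0],
    [-1, 0, 0, 0, 0, 8, 0],
    [-1, 0, 0, 0, 0, 8, 0],
    [-1, 0, 0, 0, 0, 8, 0],
    [-1, 0, 0, 0, 0, 8, 0],
    [-1, 0, 0, 0, 0, 8, 0],
    [-1, 0, 0, 0, 0, 8, 0],
    [-1, 0, 0, 0, 0, 8, 0],
    [-1, 0, 0, 0, 0, 8, 0],
    [-1, 0, 0, 0, 0, 8, 0],
    [-1, 0, 0, 0, 0, 8, 0],
    [-1, 0, 0, 0, 0, 5, 0],
    [-1, 0, 0.5, 0, 0, 0, 0],
    [-1, 0, 0, 0, 0, 0, 0],
    [-1, 0, 0, 0, 0, 0, 0],
    [-1, 0, 0, 0, 0, 0, 0],
  ],
)

```text
time: 38.6
tool_pos: [0.4406, -0.032, 0.1649]
tool_rot: [0.001, 0.001, -0.707, 0.707]
contact_force: [-0.4, -0.8, 0.3]
gripper_width: 1.0
```

Request:
apply_moves(
  moves=[
    [1, 0, 0, 0, 0, 0, 0],
    [1, 0, 0, 0, 0, 0, 0],
    [1, 0, 0, 0, 0, 0, 0],
    [1, 0, 0, 0, 0, 0, 0],
    [1, 0, 0, 0, 0, 0, 0],
    [1, 0, 0, 0, 0, 0, 0],
    [1, 0, 0, 0, 0, 0, 0],
  ],
)

```text
time: 39.3
tool_pos: [0.4408, -0.0321, 0.1652]
tool_rot: [0.001, 0.0, -0.707, 0.707]
contact_force: [0.4, 0.1, 2.0]
gripper_width: 0.4
```

```bash
python3 -c "
from h import *
go(441,-32.2,165);turn();print(manip.state()['ft_torque'])"
```

```text
t 39.3 tcp [440.8 -32.1 165.2] F [0.4 0.1 2. ] w 0.4 j [-0.24 -0.34  2.11 -0.    1.37  1.33]
tool shift [-0.2  0.2  0.1]
[[-1.0, -0.002, -0.0], [0.0, -0.0, -1.0], [0.002, -1.0, 0.0]]
turn [-0.02 -0.02  0.1 ]
[-0.05276943  0.11558758 -0.01710204]
```

Request:
apply_moves(
  moves=[
    [1, 0, -3, 0, 0, 0, 0],
    [1, 0, -6, 0, 0, 0, 0],
    [1, 0, -8, 0, 0, 0, 0],
    [1, 0, -8, 0, 0, 0, 0],
    [1, 0, -8, 0, 0, 0, 0],
    [1, 0, -8, 0, 0, 0, 0],
  ],
)

```text
time: 39.9
tool_pos: [0.4407, -0.032, 0.2069]
tool_rot: [0.001, 0.001, -0.707, 0.707]
contact_force: [-0.1, -0.0, -2.0]
gripper_width: 0.4
```

```bash
python3 -c "
from h import *
go(440.8,-32.1,320);turn()"
```

```text
t 39.9 tcp [440.7 -32.  206.9] F [-0.1 -0.  -2. ] w 0.4 j [-0.24 -0.38  2.07 -0.    1.46  1.33]
tool shift [ 1.000e-01 -1.131e+02  1.000e-01]
[[-1.0, -0.002, -0.0], [0.0, -0.0, -1.0], [0.002, -1.0, 0.0]]
turn [-0.01 -0.02  0.1 ]
```

Request:
apply_moves(
  moves=[
    [1, 0, -10, 0, 0, 0, 0],
    [1, 0, -15, 0, 0, 0, 0],
    [1, 0, -20, 0, 0, 0, 0],
    [1, 0, -25, 0, 0, 0, 0],
    [1, 0, -25, 0, 0, 0, 0],
    [1, 0, -15, 0, 0, 0, 0],
    [1, 0, -3, 0, 0, 0, 0],
    [1, -13.9, 0, 5.8, 0, 0, 0],
    [1, -27.8, 0, 11.6, 0, 0, 0],
    [1, -27.8, 0, 11.6, 0, 0, 0],
    [1, -27.8, 0, 11.6, 0, 0, 0],
    [1, -27.8, 0, 11.6, 0, 0, 0],
    [1, -27.8, 0, 11.6, 0, 0, 0],
    [1, -27.8, 0, 11.6, 0, 0, 0],
    [1, -27.8, 0, 11.6, 0, 0, 0],
    [1, -13.9, 0, 5.8, 0, 0, 0],
    [1, 0, 0, 0, 0, 0, 0],
    [1, 0, 0, 0, 0, 0, 0],
    [1, 0, 0, 0, 0, 0, 0],
    [1, 0, 0, 0, 0, 0, 0],
  ],
)

```text
time: 41.9
tool_pos: [0.6626, -0.1245, 0.3186]
tool_rot: [0.001, 0.001, -0.707, 0.707]
contact_force: [0.1, 0.1, -1.2]
gripper_width: 0.401
```

```bash
python3 -c "
from h import *
go(663,-124.7,304);turn()
im=manip.grab_frame('side');cv2.imwrite('pics/hs.png',im)
print(pix('side',[[.663,-.1247,.142],[.663,-.1247,manip.state()['tool_pos'][2]-.1572]]).round(1))
cv2.imwrite('pics/h.png',cv2.resize(im[90:270,360:480],(400,600)))"
```

```text
t 41.9 tcp [ 662.6 -124.5  318.6] F [ 0.1  0.1 -1.2] w 0.401 j [-0.3   0.14  1.41 -0.    1.6   1.28]
tool shift [-0.4 14.6  0.2]
[[-1.0, -0.002, -0.0], [0.0, -0.0, -1.0], [0.002, -1.0, 0.0]]
turn [-0.01 -0.01  0.12]
[[428.1 178.2]
 [429.6 169.4]]
```

View pics/h.png

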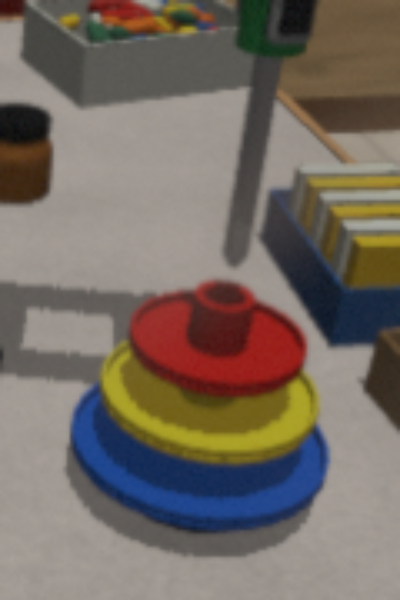

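Rod tip is at (430.5,169.5), predicted (429.6,169.4); the hub hole is at (427.5,177.6), predicted (428.1,178.2). They are aligned, so I'm lowering in stages.

Request:
apply_moves(
  moves=[
    [1, -0.3, 5, 0, 0, 0, 0.12],
    [1, 0, 10, 0, 0, 0, 0],
    [1, 0, 10, 0, 0, 0, 0],
    [1, 0, 10, 0, 0, 0, 0],
    [1, 0, 5, 0, 0, 0, 0],
    [1, 0, 0, 0, 0, 0, 0],
    [1, 0, 0, 0, 0, 0, 0],
    [1, 0, 0, 0, 0, 0, 0],
  ],
)

```text
time: 42.75
tool_pos: [0.6639, -0.125, 0.2792]
tool_rot: [-0.0, -0.001, -0.707, 0.707]
contact_force: [0.2, 0.5, -1.4]
gripper_width: 0.397
```

```bash
python3 -c "
from h import *
go(663,-124.7,190);turn()"
```

```text
t 42.75 tcp [ 663.9 -125.   279.2] F [ 0.2  0.5 -1.4] w 0.397 j [-0.3   0.15  1.46 -0.    1.53  1.28]
tool shift [ 1.  89.2 -0.4]
[[-1.0, 0.001, -0.0], [0.0, -0.001, -1.0], [-0.001, -1.0, 0.001]]
turn [-0.03 -0.02 -0.07]
```

Request:
apply_moves(
  moves=[
    [1, 0.5, 8, -0.2, 0, 0, 0],
    [1, 0, 10, 0, 0, 0, 0],
    [1, 0, 10, 0, 0, 0, 0],
    [1, 0, 10, 0, 0, 0, 0],
    [1, 0, 10, 0, 0, 0, 0],
    [1, 0, 10, 0, 0, 0, 0],
    [1, 0, 10, 0, 0, 0, 0],
    [1, 0, 10, 0, 0, 0, 0],
    [1, 0, 5, 0, 0, 0, 0],
    [1, 0, 0, 0, 0, 0, 0],
    [1, 0, 0, 0, 0, 0, 0],
    [1, 0, 0, 0, 0, 0, 0],
    [1, 0, 0, 0, 0, 0, 0],
  ],
)

```text
time: 44.05
tool_pos: [0.6635, -0.1249, 0.1963]
tool_rot: [-0.0, -0.001, -0.707, 0.707]
contact_force: [-0.3, 0.2, 0.3]
gripper_width: 0.398
```

```bash
python3 -c "
from h import *
go(663,-124.7,169.2);turn()"
```

```text
t 44.05 tcp [ 663.5 -124.9  196.3] F [-0.3  0.2  0.3] w 0.398 j [-0.3   0.2   1.54 -0.    1.4   1.28]
tool shift [ 0.5 27.1 -0.2]
[[-1.0, 0.001, -0.0], [0.0, -0.001, -1.0], [-0.001, -1.0, 0.001]]
turn [-0.03 -0.02 -0.07]
```

Request:
apply_moves(
  moves=[
    [1, 0, 5, 0, 0, 0, 0],
    [1, 0, 5, 0, 0, 0, 0],
    [1, 0, 3, 0, 0, 0, 0],
    [1, 0, 3, 0, 0, 0, 0],
    [1, 0, 2, 0, 0, 0, 0],
    [1, 0, 0, 0, 0, 0, 0],
    [1, 0, 0, 0, 0, 0, 0],
  ],
)

```text
time: 44.75
tool_pos: [0.6629, -0.1247, 0.1772]
tool_rot: [-0.0, -0.0, 0.707, -0.707]
contact_force: [-0.0, 0.4, -0.9]
gripper_width: 0.402
```

```bash
python3 -c "
from h import *
go(663,-124.7,169.2);turn();print(manip.state()['ft_torque'])"
```

```text
t 44.75 tcp [ 662.9 -124.7  177.2] F [-0.   0.4 -0.9] w 0.402 j [-0.3   0.22  1.55 -0.    1.37  1.28]
tool shift [-0.1  8.   0. ]
[[-1.0, -0.001, -0.0], [0.0, 0.0, -1.0], [0.001, -1.0, -0.0]]
turn [ 0.   -0.02  0.04]
[-0.01988372  0.24071905  0.02286736]
```

Tip is at 20 mm, about 8 mm into the socket, with no contact force. Seating it now.

Request:
apply_moves(
  moves=[
    [1, 0, 3, 0, 0, 0, 0],
    [1, 0, 2, 0, 0, 0, 0],
    [1, 0, 1.5, 0, 0, 0, 0],
    [1, 0, 1, 0, 0, 0, 0],
    [1, 0, 0.5, 0, 0, 0, 0],
    [1, 0, 0, 0, 0, 0, 0],
    [1, 0, 0, 0, 0, 0, 0],
    [1, 0, 0, 0, 0, 0, 0],
  ],
)

```text
time: 45.55
tool_pos: [0.663, -0.1247, 0.1694]
tool_rot: [0.0, -0.0, -0.707, 0.707]
contact_force: [-0.2, 0.7, -0.2]
gripper_width: 0.401
```

```bash
python3 -c "
from h import *
go(663,-124.7,169.2);turn()"
```

```text
t 45.55 tcp [ 663.  -124.7  169.4] F [-0.2  0.7 -0.2] w 0.401 j [-0.3   0.23  1.56 -0.    1.36  1.28]
tool shift [ 0.   0.2 -0. ]
[[-1.0, -0.0, -0.0], [0.0, -0.0, -1.0], [0.0, -1.0, 0.0]]
turn [-0.01 -0.02  0.01]
```

Request:
apply_moves(
  moves=[
    [1, 0, 0.6, 0, 0, 0, 0],
    [1, 0, 0, 0, 0, 0, 0],
    [1, 0, 0, 0, 0, 0, 0],
    [1, 0, 0, 0, 0, 0, 0],
  ],
)

```text
time: 45.95
tool_pos: [0.6632, -0.1247, 0.1693]
tool_rot: [-0.0, -0.0, -0.707, 0.707]
contact_force: [-1.3, 1.5, 2.3]
gripper_width: 0.396
```

Request:
apply_moves(
  moves=[
    [-1, 0, 0, 0, 0, 0, 0],
    [-1, 0, 0, 0, 0, 0, 0],
    [-1, 0, 0, 0, 0, 0, 0],
    [-1, 0, 0, 0, 0, 0, 0],
    [-1, 0, 0, 0, 0, 0, 0],
    [-1, 0, -10, 0, 0, 0, 0],
    [-1, 0, -25, 0, 0, 0, 0],
    [-1, 0, -30, 0, 0, 0, 0],
    [-1, 0, -20, 0, 0, 0, 0],
    [-1, 20, 0, 0, 0, 0, 0],
    [-1, 35, 0, -10, 0, 0, 0],
    [-1, 35, 0, -20, 0, 0, 0],
    [-1, 35, 0, -20, 0, 0, 0],
    [-1, 35, 0, -20, 0, 0, 0],
    [-1, 20, 0, -20, 0, 0, 0],
    [-1, 0, 0, 0, 0, 0, 0],
    [-1, 0, 0, 0, 0, 0, 0],
  ],
)

```text
time: 47.65
tool_pos: [0.4834, -0.0346, 0.2549]
tool_rot: [-0.001, -0.001, -0.707, 0.707]
contact_force: [-0.2, -0.1, 0.1]
gripper_width: 0.999
```

```bash
python3 -c "
from h import *
go(663,-124.7,169.4)
im=manip.grab_frame('side');t=manip.grab_frame('top')
for n,i in(('side',im),('top',t)): print(n,tray(n,'blue',(663,-124),.0335,i),tray(n,'yellow',(663,-124),.0715,i),tray(n,'red',(663,-124),.1095,i),[r for r in(centre(n,c,.1595) for c in blobs(i,'green')) if abs(r[0]-663)<40 and abs(r[1]+124)<40])
cv2.imwrite('pics/z.png',np.hstack([cv2.resize(im[100:300,280:480],(400,400)),cv2.resize(t[70:220,300:450],(400,400))]))"
```

```text
t 47.65 tcp [483.4 -34.6 254.9] F [-0.2 -0.1  0.1] w 0.999 j [-0.22 -0.3   1.93 -0.    1.51  1.35]
tool shift [-179.4   86.    90. ]
[[-1.0, 0.002, 0.0], [-0.0, -0.001, -1.0], [-0.002, -1.0, 0.001]]
side [array([ 653.7, -142.4,  138.8])] [array([ 658.3, -135. ,  122.3])] [array([ 662.3, -129.3,  102.6])] []
top [] [] [array([ 659.7, -126.2,  100.3])] [array([ 664.1, -127. ,   32.9])]
```

View pics/z.png

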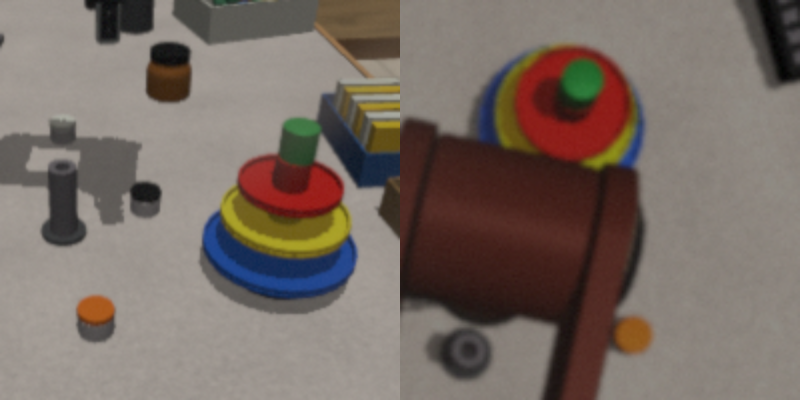

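The knob sits directly on the red hub, the trays are level, and the gripper is clear. Handing in.

```bash
python3 -c "
from plant import manip
print(manip.job_done())"
```

```text
the job is handed in; nothing more can be done
None
```

The stand is up and handed in at 47.8 s of the 122 s allowed. The blue, yellow and red trays are stacked on the foot. The rod went from the sleeve down through all three hubs into the socket, and its knob rests on the red hub.

**What the last checks showed**
- **Seating:** each tray met the one below within 0.1 mm of its expected height. At seating the rod stood 0.1 mm above its nominal height, with a light contact of about 2–5 N. It entered the socket without any side force.
- **Final pictures:** the stack looks level and the knob sits on the hub with no visible gap. The gripper is open and clear, and the tins and jar I could see had not moved.

**What disagreed**
- **Foot position:** the top and side cameras differed by about 2–4 mm on the foot's centre, so I used a weighted value of (663.3, −124.8) mm. By gripper readings the trays were released within about 1.2 mm of it. The blue tray, placed before I refined that value, may be 1–2 mm off centre.
- **Last centre measurements:** in the final pictures only the red tray's top-view reading was usable, and it matched the one before the rod went in. Other trays were hidden by the arm in the top view, and their side-view outlines came out too small, so I judged them by eye.

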